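# Scrub out the chip cup

### The job

Take the long-handled brush out of its short dark pot and scrub out the tall steel chip cup with it: push the bristles down to the bottom of the cup three times, drawing them up at least half-way out of the cup between strokes. Then stand the brush upright in its pot again and let go of it, bristles down, leaving the cup and the pot standing where they were and the other things on the bench undisturbed.

Things in the scene. Friction and masses are not known exactly. Their poses are not given: they have to be found in the camera images.
- brush: round brush 240 mm long, 120 g, standing upright in the pot, bristles down, up to 5 mm off its centre. Origin: centre of the flat foot of the bristles; z along the brush towards the handle. Pale rigid bristle head, 56 mm diameter, z = 0 to 70 mm (foot 44 mm, tapering out over 10 mm); 7 mm wire stem to z = 140; straight round black handle, 22 mm diameter, z = 140 to 240 (ends rounded)
- cup: tall, plain round steel cup, loose on the bench, open at the top, no handle: 78 mm outer diameter, 95 mm high, 72 mm inner diameter, inner floor 5 mm up, about 450 g. Origin: centre of its underside, z up. It may stand to the left or to the right of the pot.
- cup_rim (a point): centre of the cup's mouth, 95 mm above its underside
- cup_floor (a point): centre of the cup's inner floor, 5 mm above its underside
- pot: short, dark steel brush pot, round, loose on the bench, open at the top: 92 mm outer diameter, 55 mm high, 80 mm inner diameter, inner floor 5 mm up, about 800 g. Origin: centre of its underside, z up. The brush stands in it at the start and must end in it.
- pot_floor (a point): centre of the pot's inner floor, 5 mm above its underside
- chuck: bystander: steel drill chuck standing on the bench, jaws up, 54 mm in diameter, 70 mm high; origin at the centre of its underside
- dish: bystander: empty shallow aluminium dish, 90 mm in diameter, 28 mm high; origin at the centre of its underside
- fob: bystander: black car key with a steel blade lying flat, 118 mm long, 36 mm wide, 14 mm high; origin under the centre of its black grip, x along the blade
- file: bystander: flat hand file lying on the bench, 245 mm long, 22 mm wide, 16 mm high, red handle; origin between handle and blade, x along the blade
Mind the look-alikes: they are no part of the job. Of the things like the brush, leave any that is red or turquoise; of the rest the larger one is meant.

How it is judged:
By the outcome, as a careful person would: the job done as asked, in the order asked, and still so for the second after the job is handed in, with the robot touching nothing.
It also fails if it takes over 58 s, if anything falls off the work surface, if the arm or the gripper's body presses on something with over 40 N, if the wrist force passes 120 N, or if a joint passes its speed limit or range.

### The arm

A 6-joint arm with a two-finger parallel gripper is mounted at the origin on the work surface. World frame = base frame: x ahead of the robot, y to its left, z up, the work surface at z = 0. Lengths are in m, angles in rad, forces in N, time in s.
With the tool pointing down it reaches from about 0.375 to 0.975 m from the base axis. Payload 3.8 kg.
Tool frame: the origin (TCP) lies on the centre line of the jaws, within the pads' length; the fingertips stand 25 mm ahead of it and the grasp point (between the pads) lies 6 mm ahead of it; y points along the fingers, z is the direction in which the jaws open and shut, and the axes are right-handed (so a half turn about y gives the same grasp; the last joint's range is limited). The gripper opens to 85 mm and grips with 20 to 120 N. Pads are 22 mm wide; open, the fingers measure 114 mm over their backs; the gripper's body (76 mm by 85 mm) begins 54 mm behind the grasp point. The pads swing forward as they close: fully open they stand 13 mm farther back than shut.
Start: joints at [1.1, 0.264, 1.604, -0, 1.274, -0.037], TCP at [0.284, 0.612, 0.256] pointing down, gripper open.
Joint ranges: [-2.63, 2.63], [-0.94, 2.18], [0.31, 2.57], [-1.31, 4.45], [0, 2.66], [-2.55, 2.55]. Speed limits (rad/s): [2.57, 2.57, 3.14, 3.14, 3.14, 3.14].

### API

Orientations are given as a rotation vector (axis times angle).
In Python, from workcell import bot gives the robot as it stands.
- The arm moves only by the shell command python3 -m jog 'ROWS' [FORCE]. ROWS is JSON, a list of rows, each a list of 5 numbers: the shift along the world's x, y, z in mm, then the turn about the world's z in degrees, then the finger opening in mm, from 0 to 85.4. A call has exactly 10 rows; each row is the pose to reach, as a shift and turn from the pose commanded when the call began; what a row does not reach only later rows make up. A row lasts 1/8 s, in which the tool goes at most 62.5 mm and 10.7 degrees, less where a joint would pass 70% of its speed; a pose out of reach is approached as far as the arm can. A call with a gripper value outside its range is refused whole. The fingers move at their own pace and stop on an object; FORCE is the grip in N (left out, the last holds). Time passes only in rows, so rows that repeat a pose let the fingers close, or fill a call up. It gives the time, the measured TCP pose, the force and the opening at its end, in the units of the state.
- bot.read_state(): the state, without advancing time (a new reading comes with each control period).
- bot.read_camera(name): name is "scene" or "top" or "wrist"; returns a dict with "pixels" (400x640x3 uint8, red, green, blue), "fx", "fy", "cx", "cy" (pixels), "dist" ([k1, k2, p1, p2, k3] as OpenCV has them; the pictures are not rectified), "R" (3x3) and "t" (3): a world point X has camera coordinates R X + t. Camera axes: x right, y down, z forward; pixel columns grow to the right and rows downward; lengths in m; the calibration is good to about 2 mm. A picture is of the moment at which its call begins. There is no depth.
- bot.finish_job(): hands the job in, once; it reports no verdict.
The state is a dict: "time": time; "q": joint angles; "joint_vel": joint speeds; "joint_torque": joint torques, N m; "tool_pos": TCP position; "tcp_rot": TCP orientation; "wrist_force": force on the tool from outside, world axes, zero at the start; "torque": the same for the moment, N m; "width": opening from 0.0 (shut) to 1.0 (fully open).
Only numpy, scipy, OpenCV 4.12 (cv2) and the standard library are available. Lean on these libraries where they do the work, as an engineer would, in place of code of your own. Each camera call takes 0.05 s, during which the arm holds its last target.

## Working session

There is one attempt and no reset: what is moved stays moved. The work goes in short steps, Python scripts to look and compute and a shell command to move; the robot and the scene stay as the last step left them, time stands still between calls to the robot, and variables do not carry over. Pictures are saved under pics/ and viewed, and the job is handed in when it is done.

```bash
ls; mkdir -p pics; python3 - <<'E'
from workcell import bot
import cv2,numpy as np
s=bot.read_state()
print({k:np.round(v,3) for k,v in s.items()})
for n in ["scene","top","wrist"]:
    c=bot.read_camera(n); cv2.imwrite(f"pics/{n}0.png",c["pixels"][:,:,::-1])
    np.savez(f"{n}0.npz",**c)
    print(n,c["fx"],c["dist"],np.round(-c["R"].T@c["t"],3))
E
```

```text
pics
{'time': np.float64(0.0), 'q': array([ 1.1  ,  0.265,  1.605, -0.   ,  1.274, -0.037]), 'joint_vel': array([-0.   ,  0.001, -0.001,  0.   ,  0.002, -0.   ]), 'joint_torque': array([ 0.0000e+00, -5.1512e+01, -3.6731e+01,  0.0000e+00,  1.3000e-02,
       -0.0000e+00]), 'tool_pos': array([0.283, 0.612, 0.255]), 'tcp_rot': array([-1.546,  0.341, -0.34 ]), 'wrist_force': array([ 0.684, -0.06 ,  0.326]), 'torque': array([ 0.005, -0.057,  0.055]), 'width': np.float64(0.997)}
scene 438.0846870527555 [-0.03101875  0.          0.          0.          0.        ] [ 1.037 -0.242  0.845]
top 428.67330056370855 [-0.04902171  0.          0.          0.          0.        ] [ 0.458 -0.02   1.057]
wrist 276.38220265547056 [-0.02867794  0.          0.          0.          0.        ] [0.221 0.642 0.372]
```

View pics/scene0.png

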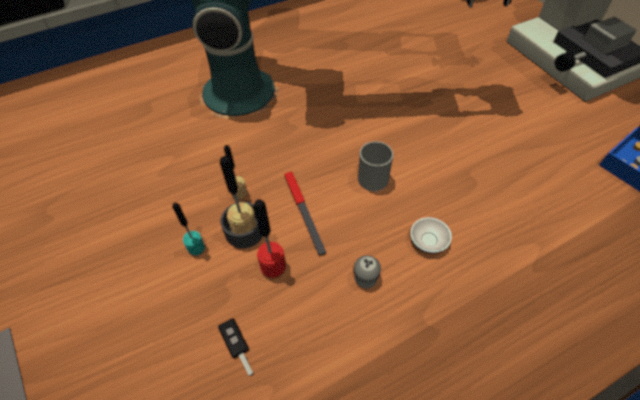

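View pics/top0.png

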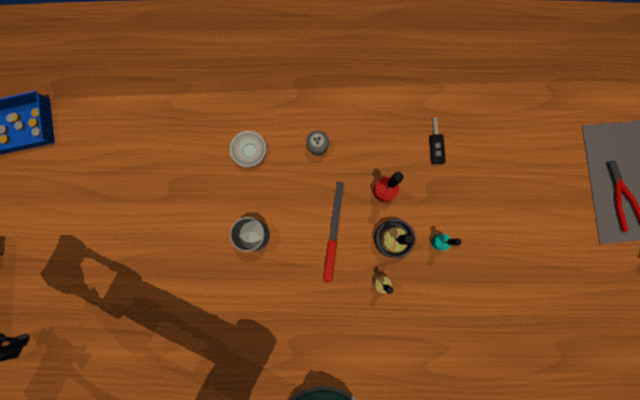

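View pics/wrist0.png

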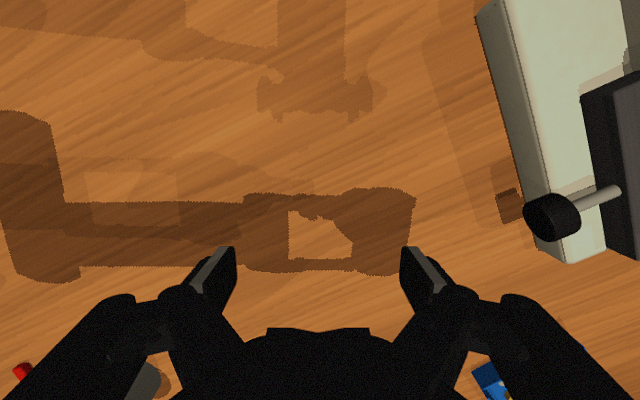

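The top view shows the pot with a pale brush at (395,238), the cup at (249,234), the file at about (334,230), the chuck at (317,142), the dish at (248,149) and the key at (437,145).

There are four brush candidates in the top view:
- **Pale in pot, (395,238):** this is the one meant. It is pale, neither red nor turquoise, the larger of the pale ones, and it stands in the dark pot.
- **Small pale, (384,287):** look-alike.
- **Red, (387,188):** look-alike.
- **Turquoise, (443,241):** look-alike.

I'll confirm this in an enlarged crop.

```bash
cat > h.py <<'E'
import numpy as np,cv2
def load(n): 
    return dict(np.load(n))
def K(c): return np.array([[c["fx"],0,c["cx"]],[0,c["fy"],c["cy"]],[0,0,1.]])
def ray(c,p):
    u=cv2.undistortPoints(np.array([[p]],float),K(c),c["dist"])[0,0]
    R=c["R"]; d=R.T@np.array([u[0],u[1],1]); return -R.T@c["t"],d/np.linalg.norm(d)
def plane(c,p,z):
    o,d=ray(c,p); return o+d*(z-o[2])/d[2]
def tri(c1,p1,c2,p2):
    o1,d1=ray(c1,p1);o2,d2=ray(c2,p2)
    s=np.linalg.lstsq(np.c_[d1,-d2],o2-o1,rcond=None)[0]
    a=o1+s[0]*d1;b=o2+s[1]*d2
    return (a+b)/2,np.linalg.norm(a-b)
def proj(c,X):
    return cv2.projectPoints(np.array(X,float).reshape(-1,1,3),cv2.Rodrigues(c["R"])[0],c["t"],K(c),c["dist"])[0][:,0]
E
python3 - <<'E'
from h import *
t=cv2.imread("pics/top0.png");s=cv2.imread("pics/scene0.png")
a=cv2.resize(t[160:310,330:480],(600,600),interpolation=cv2.INTER_CUBIC);cv2.imwrite("pics/cropt.png",a)
a=cv2.resize(s[135:285,160:310],(600,600),interpolation=cv2.INTER_CUBIC);cv2.imwrite("pics/crops.png",a)
a=np.hstack([cv2.resize(t[200:270,215:285],(400,400),interpolation=cv2.INTER_CUBIC),cv2.resize(s[130:200,340:410],(400,400),interpolation=cv2.INTER_CUBIC)]);cv2.imwrite("pics/cup.png",a)
E
```

```text
(no output)
```

View pics/cropt.png

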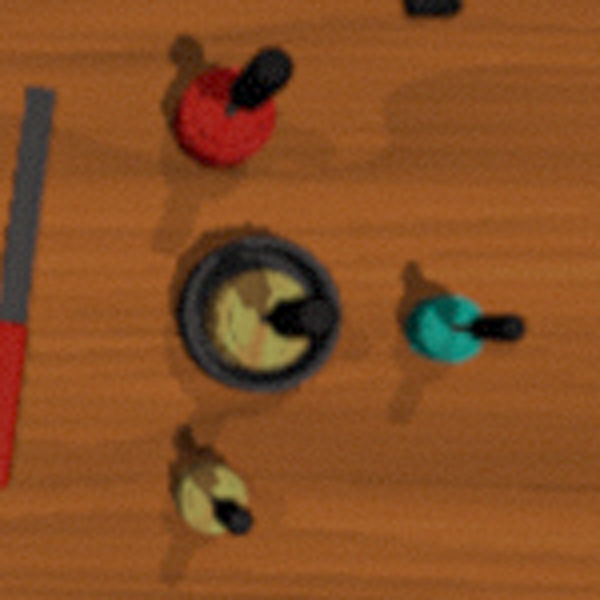

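View pics/crops.png

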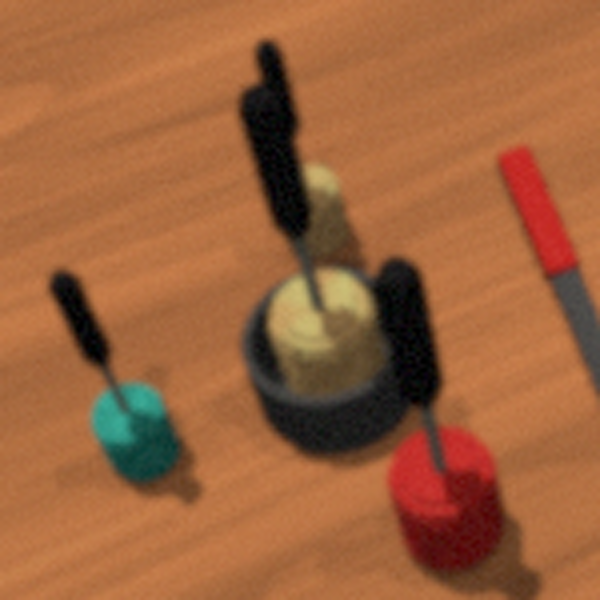

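View pics/cup.png

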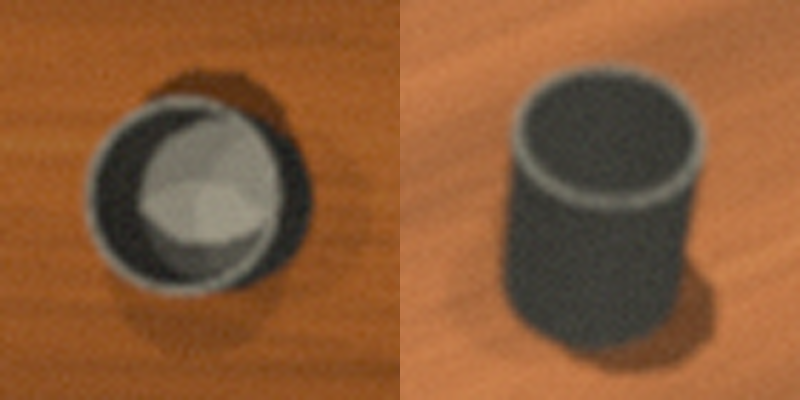

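The crop confirms it: the brush in the pot is pale and larger than the other pale one at (384,287). Next I'll triangulate the handle tip and the rims.

```bash
python3 - <<'E'
from h import *
T=load("top0.npz");S=load("scene0.npz")
np.set_printoptions(precision=4,suppress=True)
print("cup rim",tri(T,(246.8,233.7),S,(375.9,153.3)))
print("handle top",tri(T,(408.9,238.6),S,(225.1,159.6)))
print("stem/head",tri(T,(330+263/4-.4,160+316/4-.4),S,(160+321/4-.4,135+308/4-.4)))
print("pot rim plane .055",plane(T,(394.4,237.9),.055))
print("head centre plane .075",plane(T,(330+262/4-.4,160+320/4-.4),.075))
for n,a,b in [("red",(270,72),(399,270)),("turq",(511,327),(64,282)),("small",(237,518),(267,52))]:
    print(n,tri(T,(330+a[0]/4-.4,160+a[1]/4-.4),S,(160+b[0]/4-.4,135+b[1]/4-.4)))
print(cv2.Rodrigues(__import__('workcell').bot.read_state()["tcp_rot"])[0])
E
```

```text
cup rim (array([0.4764, 0.1747, 0.0941]), np.float64(3.635537672894785e-05))
handle top (array([ 0.4682, -0.162 ,  0.2421]), np.float64(0.0020977968228932916))
stem/head (array([ 0.4695, -0.1615,  0.0758]), np.float64(0.0004327757765234087))
pot rim plane .055 [ 0.4714 -0.1621  0.055 ]
head centre plane .075 [ 0.4673 -0.1608  0.075 ]
red (array([ 0.5849, -0.1417,  0.2368]), np.float64(0.0007578137309447785))
turq (array([ 0.4641, -0.2759,  0.1674]), np.float64(0.00013839008676764497))
small (array([ 0.365 , -0.1357,  0.1649]), np.float64(0.001610104844942263))
[[ 0.9074 -0.0008  0.4203]
 [-0.4203 -0.0016  0.9074]
 [-0.     -1.     -0.0018]]
```

Heights check out: rim 0.094 m, handle top 0.242 m, head top 0.076 m. I'll move with the tool high, turned so that the jaws open along y.

```bash
python3 -m jog '[[15,-40,30,8,85],[30,-95,60,16,85],[50,-150,90,25,85],[70,-205,90,25,85],[90,-260,90,25,85],[110,-315,90,25,85],[130,-370,90,25,85],[150,-425,90,25,85],[165,-480,90,25,85],[180,-535,90,25,85]]' 60
```

```text
time: 1.4
tool_pos: [0.4638, 0.0756, 0.3462]
tcp_rot: [-1.571, -0.002, 0.002]
wrist_force: [0.5, 0.2, -0.4]
width: 0.996
```

```bash
python3 -m jog '[[5,-55,0,0,85],[5,-110,0,0,85],[5,-165,0,0,85],[5,-220,0,0,85],[5,-239,0,0,85],[5,-239,0,0,85],[5,-239,0,0,85],[5,-239,0,0,85],[5,-239,0,0,85],[5,-239,0,0,85]]'; python3 - <<'E'
from workcell import bot
import cv2,numpy as np
s=bot.read_state()
print(s["tool_pos"],s["q"],s["time"]);print(cv2.Rodrigues(s["tcp_rot"])[0].round(4))
for n in ["top","wrist"]:
    c=bot.read_camera(n); cv2.imwrite(f"pics/{n}1.png",c["pixels"][:,:,::-1])
    np.savez(f"{n}1.npz",**c)
E
```

```text
time: 2.65
tool_pos: [0.4688, -0.1609, 0.3464]
tcp_rot: [-1.571, -0.003, 0.003]
wrist_force: [0.5, 1.0, 0.1]
width: 0.997
[ 0.46881526 -0.1608807   0.34636983] [-3.80854994e-01 -1.25180735e-01  1.85443049e+00  3.83206940e-05
  1.41214385e+00 -1.95532408e+00] 2.65
[[ 1.0e+00  2.0e-04 -3.7e-03]
 [ 3.7e-03 -0.0e+00  1.0e+00]
 [ 2.0e-04 -1.0e+00 -0.0e+00]]
```

View pics/wrist1.png

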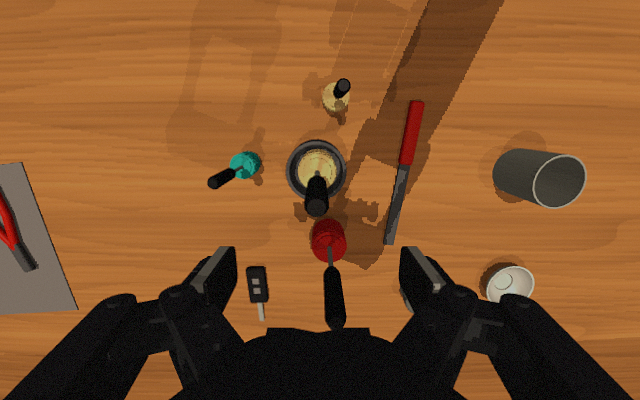

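The wrist picture shows the pot brush's handle end at about (317,204), midway between the fingers at x of about 318. The pot is at (317,170) and the cup rim at (559,182). I'll cross-check my estimates against this view.

```bash
python3 - <<'E'
from h import *
W=load("wrist1.npz")
np.set_printoptions(precision=4,suppress=True)
print(proj(W,[[.4685,-.1618,.243],[.4714,-.1621,.055],[.4764,.1747,.095]]))
w=cv2.imread("pics/wrist1.png")
a=cv2.resize(w[125:225,270:370],(400,400),interpolation=cv2.INTER_CUBIC)
b=cv2.resize(w[130:230,488:588],(400,400),interpolation=cv2.INTER_CUBIC)
cv2.imwrite("pics/w1c.png",np.hstack([a,b]))
E
```

```text
[[316.5516 208.4251]
 [316.9019 172.5993]
 [559.2062 182.6543]]
```

View pics/w1c.png

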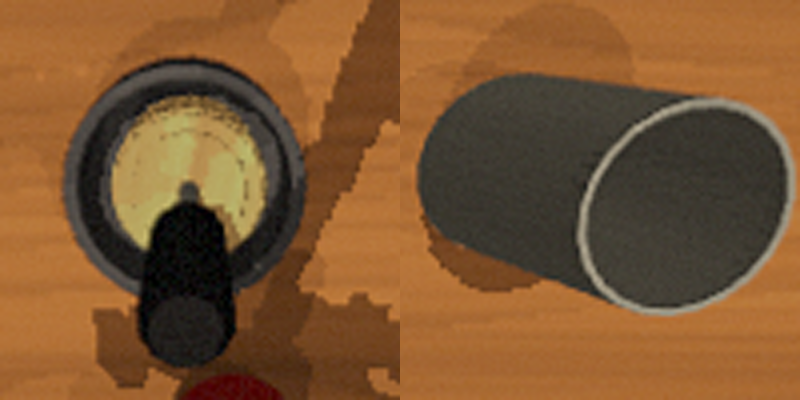

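Handle and cup agree to 1–2 px. I'll descend to TCP z of about 0.207 and grasp.

```bash
python3 -m jog '[[0,-1,-40,0,85],[0,-1,-80,0,85],[0,-1,-115,0,85],[0,-1,-139,0,85],[0,-1,-139,0,85],[0,-1,-139,0,50],[0,-1,-139,0,15],[0,-1,-139,0,10],[0,-1,-139,0,10],[0,-1,-139,0,10]]' 60
```

```text
time: 4.0
tool_pos: [0.4694, -0.1627, 0.2084]
tcp_rot: [-1.571, -0.004, 0.0]
wrist_force: [0.7, 0.4, 4.7]
width: 0.241
```

```bash
python3 -m jog '[[0,0,20,0,10],[0,0,50,0,10],[0,0,80,0,10],[0,0,110,0,10],[0,0,140,0,10],[0,0,150,0,10],[0,0,150,0,10],[0,0,150,0,10],[0,0,150,0,10],[0,0,150,0,10]]'; python3 - <<'E'
from workcell import bot
import cv2,numpy as np
s=bot.read_state()
print(s["tool_pos"],s["wrist_force"],s["torque"],s["q"])
for n in ["scene","top"]:
    c=bot.read_camera(n); cv2.imwrite(f"pics/{n}2.png",c["pixels"][:,:,::-1])
    np.savez(f"{n}2.npz",**c)
a=[cv2.imread("pics/top2.png")[150:300,320:470],cv2.imread("pics/scene2.png")[85:285,140:340]]
cv2.imwrite("pics/c2.png",np.hstack([cv2.resize(i,(400,400),interpolation=cv2.INTER_CUBIC) for i in a]))
E
```

```text
time: 5.25
tool_pos: [0.4684, -0.1624, 0.3563]
tcp_rot: [-1.57, -0.001, 0.003]
wrist_force: [0.2, -0.6, -0.8]
width: 0.241
[ 0.4683938  -0.16238075  0.35630318] [ 0.190434   -0.58085501 -0.84998395] [-0.00500761 -0.05457077  0.05306959] [-3.83970083e-01 -1.26860045e-01  1.83816888e+00  1.70119125e-05
  1.43192394e+00 -1.95728493e+00]
```

View pics/c2.png

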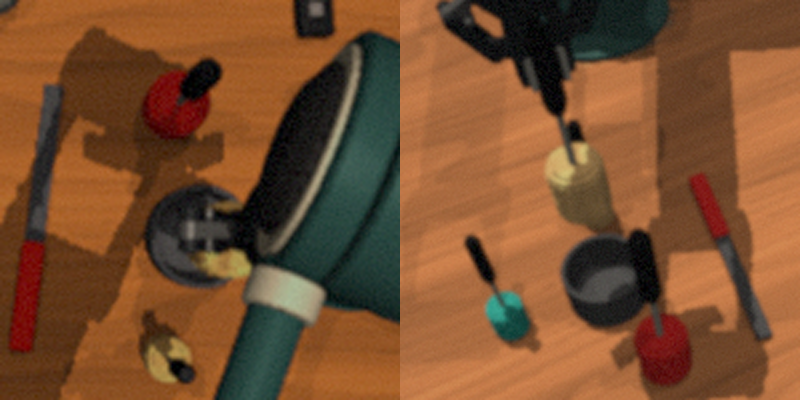

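The top and scene crops show the brush lifted clear and upright, with the pot undisturbed and empty. I'll carry it over the cup.

```bash
python3 -m jog '[[0,20,0,0,10],[1,60,0,0,10],[2,105,0,0,10],[3,150,0,0,10],[4,195,0,0,10],[5,240,0,0,10],[6,280,0,0,10],[7,315,0,0,10],[7,332,0,0,10],[7,337,0,0,10]]'; python3 - <<'E'
from workcell import bot
import cv2,numpy as np
for n in ["scene","top","wrist"]:
    c=bot.read_camera(n); cv2.imwrite(f"pics/{n}3.png",c["pixels"][:,:,::-1])
    np.savez(f"{n}3.npz",**c)
s=bot.read_state()
print(s["tool_pos"],s["wrist_force"],s["time"])
a=[cv2.imread("pics/top3.png")[160:310,180:330],cv2.imread("pics/scene3.png")[65:215,300:450]]
cv2.imwrite("pics/c3.png",np.hstack([cv2.resize(i,(400,400),interpolation=cv2.INTER_CUBIC) for i in a]))
E
```

```text
time: 6.6
tool_pos: [0.4757, 0.1749, 0.3571]
tcp_rot: [-1.571, -0.003, 0.003]
wrist_force: [-0.7, -0.0, 1.0]
width: 0.245
[0.47577579 0.17371042 0.35723251] [ 0.86342141 -0.27344984 -1.05899073] 6.75
```

View pics/c3.png

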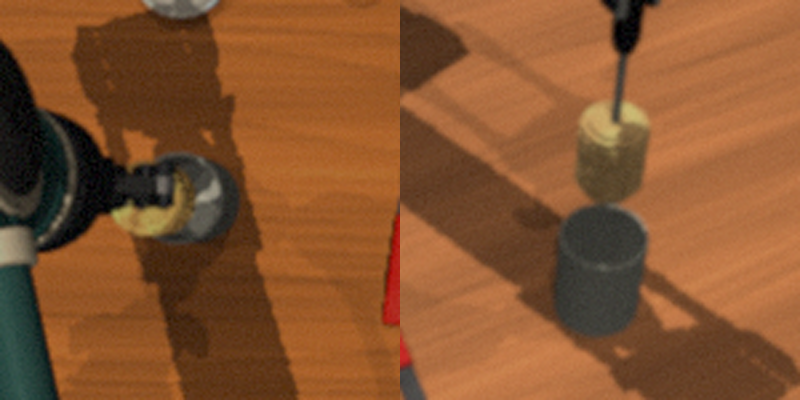

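View pics/wrist3.png

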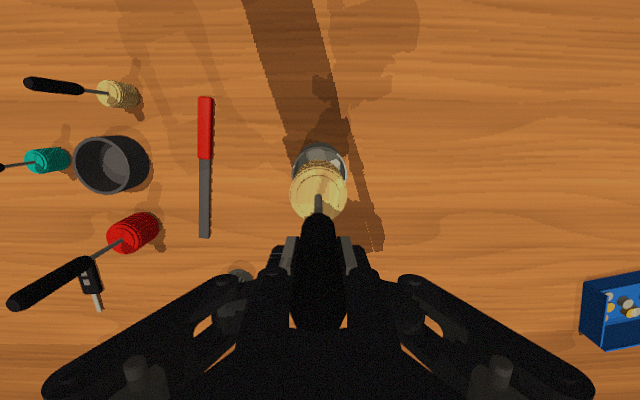

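The wrist view shows the head at about (318,194), overlapping the cup rim at about (319,165). I'll check the lateral offset by overlaying the expected circles.

```bash
python3 - <<'E'
from h import *
th=np.linspace(0,2*np.pi,100)
def circ(x,y,z,r): return np.c_[x+r*np.cos(th),y+r*np.sin(th),0*th+z]
out=[]
for n,(x0,y0,w) in {"wrist":(269,125,100),"scene":(355,90,100),"top":(205,195,100)}.items():
    c=load(n+"3.npz");im=cv2.imread(f"pics/{n}3.png")[y0:y0+w,x0:x0+w];f=6
    im=cv2.resize(im,None,fx=f,fy=f,interpolation=cv2.INTER_CUBIC)
    for X,col in [(circ(.475,.1745,.095,.039),(255,0,255)),(circ(.4755,.1745,.2236,.028),(255,0,0)),(circ(.4755,.1745,.1636,.028),(0,255,0))]:
        p=((proj(c,X)-[x0,y0]+.5)*f*8).astype(np.int32)
        cv2.polylines(im,[p],True,col,1,cv2.LINE_AA,3)
    cv2.imwrite(f"pics/ov_{n}.png",im);out.append(cv2.resize(im,(400,400)) if n!="wrist" else im)
cv2.imwrite("pics/ov_st.png",np.hstack(out[1:]))
E
```

```text
(no output)
```

View pics/ov_wrist.png

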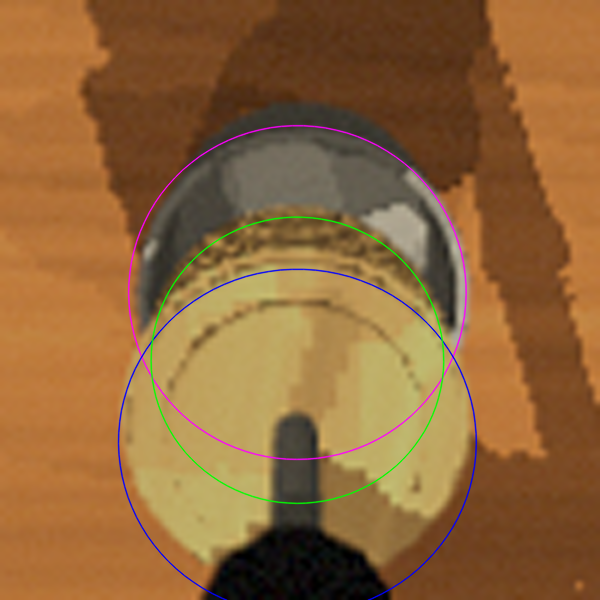

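View pics/ov_st.png

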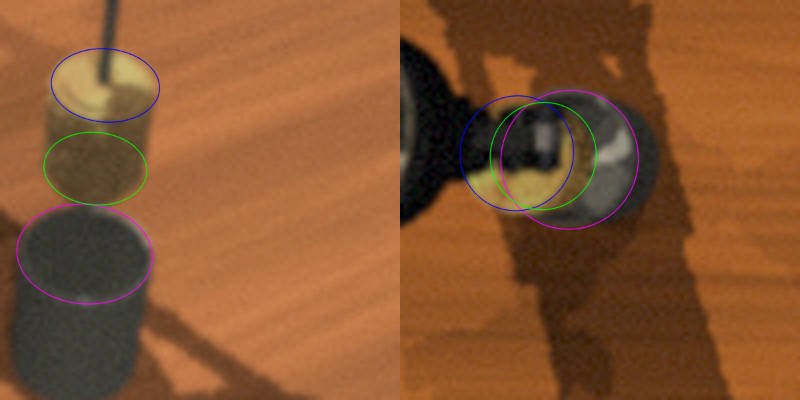

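Scene and top overlays agree within 1 mm. The wrist view hints that the cup is about 1 mm further in +y. I'll lower the foot to just above the rim and look again.

```bash
python3 -m jog '[[0,1,-12,0,10],[0,1,-30,0,10],[0,1,-45,0,10],[0,1,-52,0,10],[0,1,-52,0,10],[0,1,-52,0,10],[0,1,-52,0,10],[0,1,-52,0,10],[0,1,-52,0,10],[0,1,-52,0,10]]'; python3 - <<'E'
from workcell import bot
from h import *
th=np.linspace(0,2*np.pi,100)
def circ(x,y,z,r): return np.c_[x+r*np.cos(th),y+r*np.sin(th),0*th+z]
s=bot.read_state();p0=s["tool_pos"]; print(p0)
zf=.005+p0[2]-.2084
out=[]
for n,(x0,y0,w) in {"wrist":(259,115,120),"scene":(335,100,100),"top":(205,195,100)}.items():
    c=bot.read_camera(n);np.savez(f"{n}4.npz",**c)
    im=c["pixels"][y0:y0+w,x0:x0+w,::-1]
    im=cv2.resize(im,(600,600) if n=="wrist" else (400,400),interpolation=cv2.INTER_CUBIC);f=im.shape[0]/w
    raw=im.copy()
    for X,col in [(circ(.475,.1745,.095,.039),(255,0,255)),(circ(p0[0],p0[1],zf+.07,.028),(255,0,0)),(circ(p0[0],p0[1],zf+.01,.028),(0,255,0))]:
        p=((proj(c,X)-[x0,y0]+.5)*f*8).astype(np.int32)
        cv2.polylines(im,[p],True,col,1,cv2.LINE_AA,3)
    if n=="wrist": cv2.imwrite("pics/ov4w.png",im)
    else: out.append(im)
cv2.imwrite("pics/ov4st.png",np.hstack(out))
E
```

```text
time: 8.0
tool_pos: [0.4757, 0.1755, 0.3054]
tcp_rot: [-1.571, -0.002, 0.002]
wrist_force: [0.2, -0.1, -1.2]
width: 0.241
[0.47573179 0.17548934 0.30536694]
```

View pics/ov4w.png

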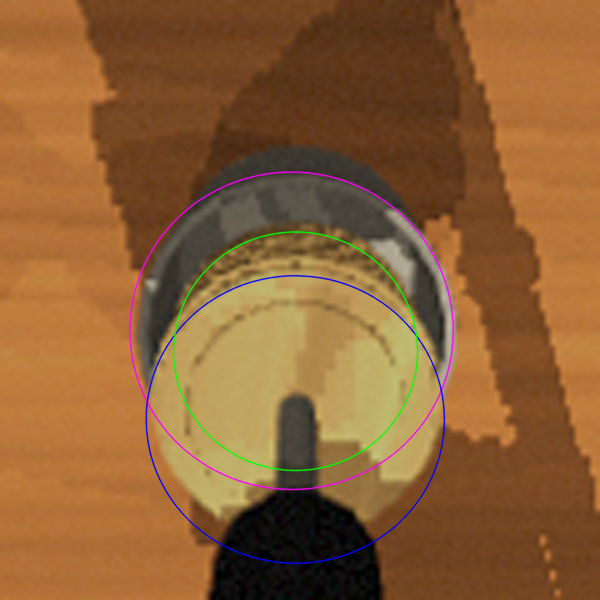

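View pics/ov4st.png

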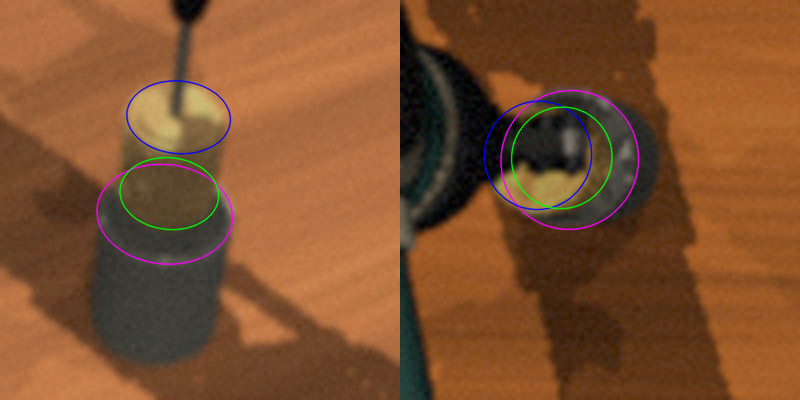

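The view shows the foot centred over the mouth within about 2 mm. I'll nudge by +1 mm in x and y and go in for the first stroke.

```bash
python3 -m jog '[[1,1,-8,0,10],[1,1,-20,0,10],[1,1,-33,0,10],[1,1,-46,0,10],[1,1,-59,0,10],[1,1,-72,0,10],[1,1,-84,0,10],[1,1,-92,0,10],[1,1,-94,0,10],[1,1,-94,0,10]]'; python3 - <<'E'
from workcell import bot
from h import *
for i in range(1):
    s=bot.read_state();print(s["tool_pos"],s["wrist_force"],s["torque"])
out=[]
for n,(x0,y0,w) in {"wrist":(259,115,120),"scene":(335,100,100)}.items():
    c=bot.read_camera(n);np.savez(f"{n}5.npz",**c)
    out.append(cv2.resize(c["pixels"][y0:y0+w,x0:x0+w,::-1],(400,400),interpolation=cv2.INTER_CUBIC))
cv2.imwrite("pics/c5.png",np.hstack(out))
E
```

```text
time: 9.4
tool_pos: [0.4769, 0.1765, 0.2114]
tcp_rot: [-1.571, -0.002, 0.002]
wrist_force: [-0.1, 0.3, -0.9]
width: 0.241
[0.47689206 0.176547   0.2114455 ] [-0.05167077  0.27627129 -0.8807702 ] [-0.01096674  0.01313721  0.04678023]
```

View pics/c5.png

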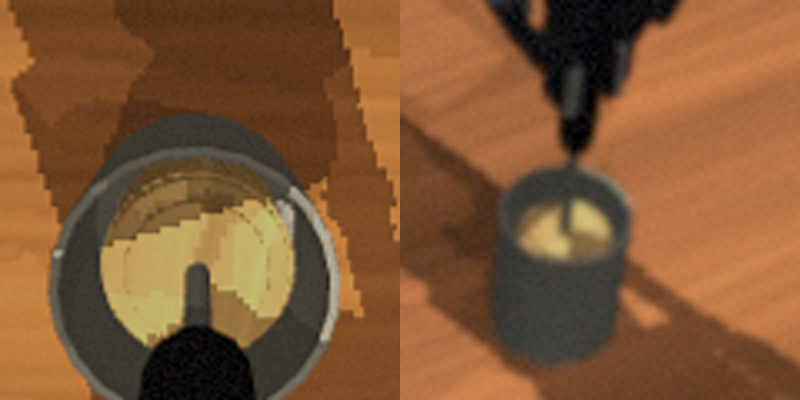

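The brush is inside without contact and centred sideways. I'll press down to find the floor.

```bash
python3 -m jog '[[0,0,-1,0,10],[0,0,-2,0,10],[0,0,-3,0,10],[0,0,-4,0,10],[0,0,-4,0,10],[0,0,-4,0,10],[0,0,-4,0,10],[0,0,-4,0,10],[0,0,-4,0,10],[0,0,-4,0,10]]'
```

```text
time: 10.75
tool_pos: [0.4772, 0.1766, 0.2084]
tcp_rot: [-1.57, -0.003, 0.001]
wrist_force: [-1.1, -0.6, 5.2]
width: 0.243
```

Contact is at TCP z 0.2084 with 5 N, the same height as in the pot, so it agrees. Now strokes 2 and 3.

```bash
python3 -m jog '[[0,0,15,0,10],[0,0,40,0,10],[0,0,60,0,10],[0,0,70,0,10],[0,0,70,0,10],[0,0,50,0,10],[0,0,25,0,10],[0,0,6,0,10],[0,0,-1,0,10],[0,0,-1,0,10]]'; python3 -m jog '[[0,0,-0,0,10],[0,0,15,0,10],[0,0,40,0,10],[0,0,60,0,10],[0,0,71,0,10],[0,0,71,0,10],[0,0,71,0,10],[0,0,71,0,10],[0,0,71,0,10],[0,0,71,0,10]]'
```

```text
time: 12.0
tool_pos: [0.4772, 0.1765, 0.2085]
tcp_rot: [-1.571, -0.002, 0.002]
wrist_force: [-3.5, -1.1, 11.6]
width: 0.238
time: 13.25
tool_pos: [0.4766, 0.1764, 0.2769]
tcp_rot: [-1.571, -0.001, 0.002]
wrist_force: [0.5, 0.5, -0.7]
width: 0.236
```

```bash
python3 -m jog '[[0,0,-15,0,10],[0,0,-40,0,10],[0,0,-60,0,10],[0,0,-68,0,10],[0,0,-71,0,10],[0,0,-71,0,10],[0,0,-71,0,10],[0,0,-71,0,10],[0,0,-71,0,10],[0,0,-71,0,10]]';python3 - <<'E'
from workcell import bot
from h import *
out=[]
for n,(x0,y0,w) in {"wrist":(259,115,120),"scene":(335,100,100)}.items():
    c=bot.read_camera(n);np.savez(f"{n}6.npz",**c)
    out.append(cv2.resize(c["pixels"][y0:y0+w,x0:x0+w,::-1],(400,400),interpolation=cv2.INTER_CUBIC))
cv2.imwrite("pics/c6.png",np.hstack(out))
E
```

```text
time: 14.5
tool_pos: [0.4768, 0.1763, 0.2085]
tcp_rot: [-1.571, -0.002, 0.002]
wrist_force: [-4.5, -1.3, 11.1]
width: 0.238
```

View pics/c6.png

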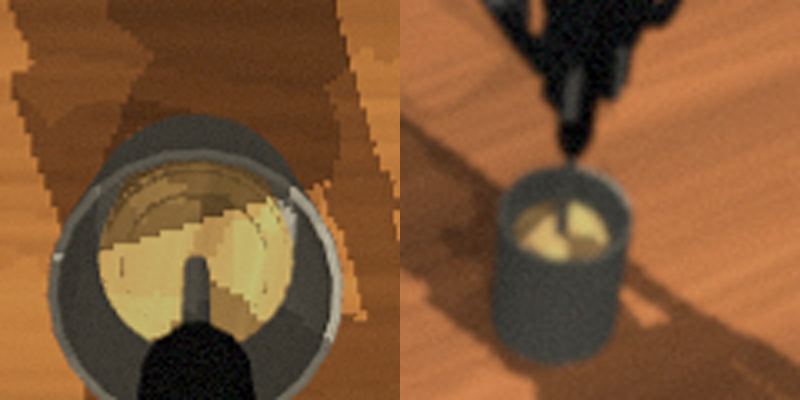

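The cup hasn't moved, and the bottom was reached three times (TCP z 0.2084/0.2085/0.2085 with contact force). Now I'll withdraw and carry the brush back.

```bash
python3 -m jog '[[0,0,15,0,10],[0,0,40,0,10],[0,0,65,0,10],[0,0,90,0,10],[0,0,115,0,10],[0,0,140,0,10],[0,0,151,0,10],[0,0,151,0,10],[0,0,151,0,10],[0,0,151,0,10]]'; python3 -m jog '[[0,-20,0,0,10],[-1,-60,0,0,10],[-2,-105,0,0,10],[-3,-150,0,0,10],[-4,-195,0,0,10],[-5,-240,0,0,10],[-6,-285,0,0,10],[-8,-318,0,0,10],[-8,-334,0,0,10],[-8,-339,0,0,10]]'; python3 - <<'E'
from workcell import bot
from h import *
th=np.linspace(0,2*np.pi,100)
def circ(x,y,z,r): return np.c_[x+r*np.cos(th),y+r*np.sin(th),0*th+z]
out=[];p0=np.array([.4684,-.1624,.3563])
zf=.005+p0[2]-.2084
for n,(x0,y0,w) in {"wrist":(259,115,120),"scene":(180,100,150),"top":(330,180,120)}.items():
    c=bot.read_camera(n);np.savez(f"{n}7.npz",**c)
    im=c["pixels"][y0:y0+w,x0:x0+w,::-1]
    im=cv2.resize(im,(600,600) if n=="wrist" else (400,400),interpolation=cv2.INTER_CUBIC);f=im.shape[0]/w
    for X,col in [(circ(.469,-.162,.055,.046),(255,0,255)),(circ(p0[0],p0[1],zf+.07,.028),(255,0,0)),(circ(p0[0],p0[1],zf+.01,.028),(0,255,0))]:
        p=((proj(c,X)-[x0,y0]+.5)*f*8).astype(np.int32)
        cv2.polylines(im,[p],True,col,1,cv2.LINE_AA,3)
    if n=="wrist": cv2.imwrite("pics/ov7w.png",im)
    else: out.append(im)
cv2.imwrite("pics/ov7st.png",np.hstack(out))
print(bot.read_state()["tool_pos"])
E
```

```text
time: 15.85
tool_pos: [0.4762, 0.1763, 0.3559]
tcp_rot: [-1.571, -0.0, 0.004]
wrist_force: [-0.1, -0.4, 0.2]
width: 0.241
time: 17.1
tool_pos: [0.4686, -0.1628, 0.3567]
tcp_rot: [-1.57, -0.0, 0.002]
wrist_force: [0.8, 0.7, -1.6]
width: 0.241
[ 0.46882552 -0.16174824  0.3570956 ]
```

View pics/ov7w.png

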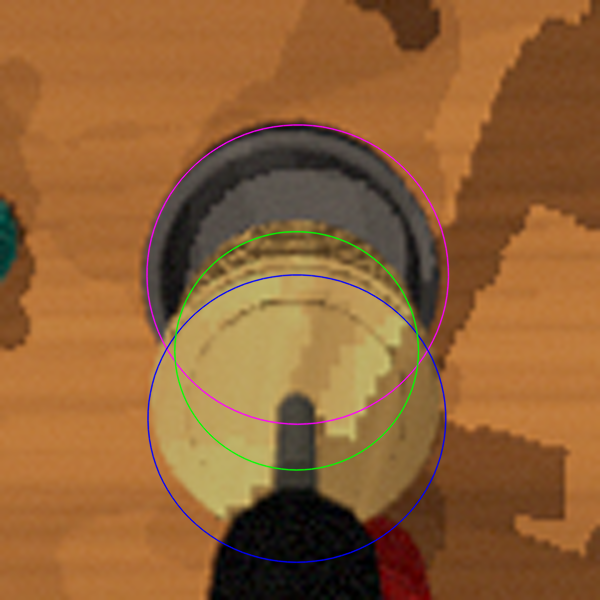

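View pics/ov7st.png

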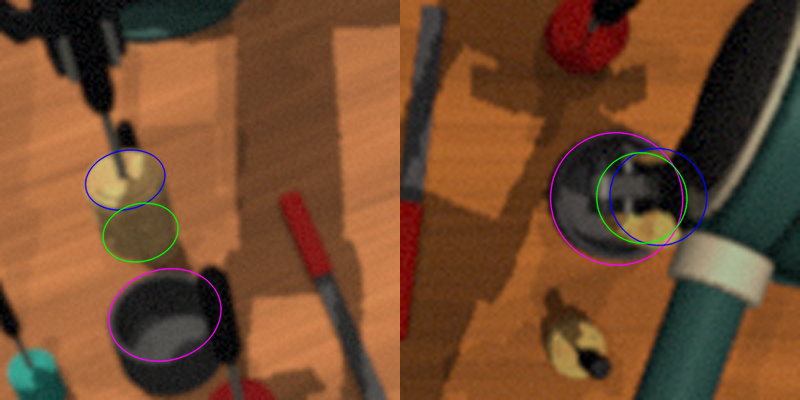

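The pot is standing where it was and the brush is over it. Lowering back.

```bash
python3 -m jog '[[0,0,-15,0,10],[0,0,-40,0,10],[0,0,-65,0,10],[0,0,-90,0,10],[0,0,-112,0,10],[0,0,-130,0,10],[0,0,-142,0,10],[0,0,-147,0,10],[0,0,-149,0,10],[0,0,-149,0,10]]'; python3 - <<'E'
from workcell import bot
from h import *
out=[]
for n,(x0,y0,w) in {"wrist":(259,115,120),"scene":(180,120,150)}.items():
    c=bot.read_camera(n)
    out.append(cv2.resize(c["pixels"][y0:y0+w,x0:x0+w,::-1],(400,400),interpolation=cv2.INTER_CUBIC))
cv2.imwrite("pics/c8.png",np.hstack(out))
E
```

```text
time: 18.5
tool_pos: [0.4692, -0.1627, 0.2089]
tcp_rot: [-1.571, -0.003, 0.001]
wrist_force: [-0.6, 0.3, -1.2]
width: 0.242
```

View pics/c8.png

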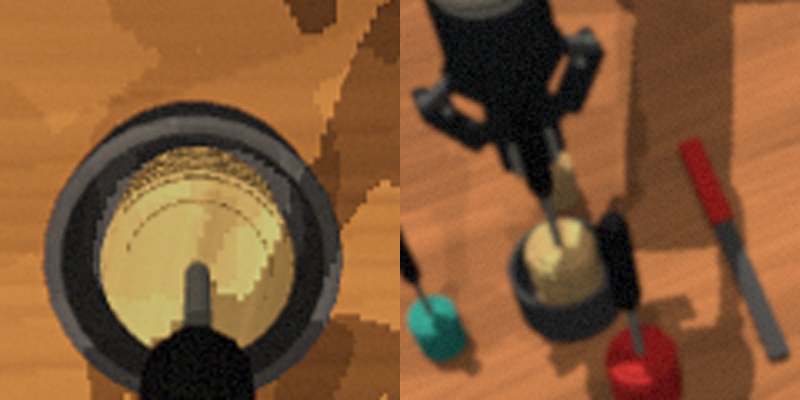

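```bash
python3 -m jog '[[0,0,-1,0,10],[0,0,-1,0,10],[0,0,-1,0,10],[0,0,-1,0,24],[0,0,-1,0,28],[0,0,-1,0,40],[0,0,-1,0,60],[0,0,-1,0,75],[0,0,-1,0,75],[0,0,-1,0,75]]' 20; python3 -m jog '[[0,0,15,0,75],[0,0,35,0,75],[0,0,65,0,75],[0,0,95,0,75],[0,0,120,0,75],[0,0,140,0,75],[-10,40,140,0,75],[-10,90,140,0,75],[-10,140,140,0,75],[-10,150,140,0,75]]'; python3 - <<'E'
from workcell import bot
from h import *
out=[]
for n,(x0,y0,w) in {"scene":(140,90,300),"top":(210,100,280)}.items():
    c=bot.read_camera(n);np.savez(f"{n}9.npz",**c);cv2.imwrite(f"pics/{n}9.png",c["pixels"][:,:,::-1])
    out.append(cv2.resize(c["pixels"][y0:y0+w,x0:x0+w,::-1],(400,400),interpolation=cv2.INTER_CUBIC))
cv2.imwrite("pics/c9.png",np.hstack(out))
E
```

```text
time: 19.85
tool_pos: [0.4687, -0.1625, 0.2073]
tcp_rot: [-1.571, -0.002, 0.002]
wrist_force: [-0.4, -0.5, -0.0]
width: 0.878
time: 21.1
tool_pos: [0.4584, -0.0103, 0.3479]
tcp_rot: [-1.57, -0.005, 0.004]
wrist_force: [0.4, -0.6, 0.3]
width: 0.878
```

View pics/c9.png

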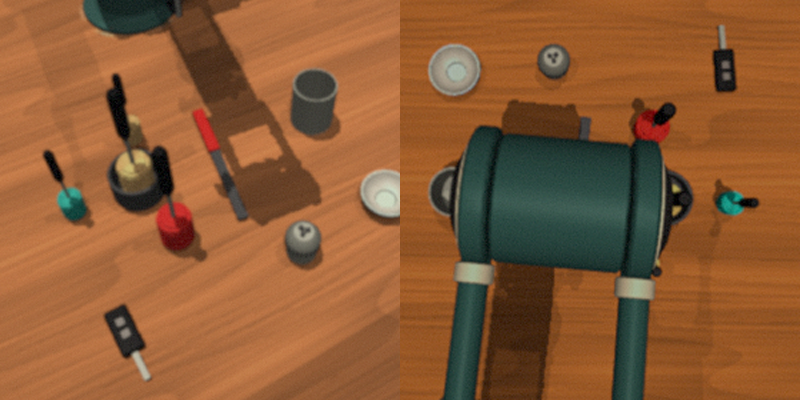

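The scene picture shows the brush upright in its pot and everything else in place. Last check: compare with the first picture.

```bash
python3 - <<'E'
from h import *
a=cv2.imread("pics/scene0.png");b=cv2.imread("pics/scene9.png")
ga=cv2.cvtColor(a,6);gb=cv2.cvtColor(b,6)
for n,(x,y,w,h) in dict(handle=(214,150,26,50),head=(222,200,36,24),pot=(218,222,30,26),cup=(355,138,42,55),chuck=(350,250,34,42),dish=(405,212,50,48),key=(215,315,42,62),red=(252,196,38,85),turq=(170,200,38,60),file=(280,168,24,40)).items():
    t=ga[y:y+h,x:x+w]; s=gb[y-6:y+h+6,x-6:x+w+6]
    r=cv2.matchTemplate(s,t,cv2.TM_CCOEFF_NORMED);_,m,_,l=cv2.minMaxLoc(r);print(n,round(m,3),(l[0]-6,l[1]-6))
E
```

```text
handle 0.993 (0, 0)
head 0.992 (0, 0)
pot 0.991 (0, 0)
cup 0.994 (0, 0)
chuck 0.985 (0, 0)
dish 0.998 (0, 0)
key 0.996 (0, 0)
red 0.994 (0, 0)
turq 0.988 (0, 0)
file 0.603 (0, 0)
```

```bash
python3 -c "
from workcell import bot
s=bot.read_state();print(s['time'],s['joint_vel'].max() if hasattr(s['joint_vel'],'max') else s['joint_vel']);print(bot.finish_job())"
```

```text
21.2 0.008489014502664946
the job is handed in; nothing more can be done
None
```

I scrubbed the cup with the large pale brush, stood the brush back in its pot bristles down, let go, and handed the job in at about 21 s.

- **Strokes:** The bristles touched the cup floor three times, at TCP z 0.2084, 0.2085 and 0.2085 m. That is the same height as when the brush stood in the pot. The contact force was 5–12 N.
- **Drawing up between strokes:** I commanded a lift of about 70 mm each time, against a cup depth of 90 mm. The second lift measured 68 mm. The peak of the first fell in the middle of a call, so I did not read it back.
- **Final check:** Matching the first and last scene pictures gave a shift of 0 px (whole-pixel matching) for the brush, pot, cup, chuck, dish, key, and the red and turquoise brushes.
- **Less certain:** The file also showed 0 px, but its match score was only 0.60, most likely because the arm's shadow lay across it. I checked the small pale brush only by eye, partly hidden behind the handle.
- **Disagreement along the way:** The wrist view put the brush and the cup up to about 2 mm away from what the scene and top views gave. I corrected 1 mm in x and in y, which was well inside the 8 mm clearance.

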